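Park the tray's spring plunger and slide the tray out

ROBOT

A 6-joint arm with a two-finger parallel gripper is mounted at the origin on a cart in front of the work surface, level with it; the furniture and walls round the work are solid. World frame = base frame: x ahead of the robot, y to its left, z up, the work surface at z = 0. Lengths are in m, angles in rad, forces in N, time in s.
With the tool pointing down it reaches from about 0.325 to 0.875 m from the base axis. Payload 4.4 kg.
Tool frame: the origin (TCP) lies at the very end of the fingers, on their centre line; the grasp point (between the pads) lies 19 mm behind it; z points along the fingers, x is the direction in which the jaws open and shut, and the axes are right-handed (so a half turn about z gives the same grasp; the last joint's range is limited). The gripper opens to 85 mm and grips with 20 to 120 N. Pads are 22 mm wide; open, the fingers measure 114 mm over their backs; the gripper's body (76 mm by 85 mm) begins 54 mm behind the grasp point. The pads swing forward as they close: fully open they stand 13 mm farther back than shut.
Start: joints at [-1.369, 0.207, 1.542, -0, 1.393, -0.15], TCP at [0.198, -0.54, 0.231] pointing down, gripper open.
Joint ranges: [-2.73, 2.73], [-0.86, 2.22], [0.23, 2.46], [-1.11, 4.25], [0.08, 2.63], [-2.82, 2.82]. Speed limits (rad/s): [2.79, 2.79, 3.14, 3.14, 3.14, 3.14].

INTERFACE

Orientations are given as a unit quaternion [w, x, y, z].
In Python, from plant import ctrl gives the robot as it stands. The module is installed in compiled form; this text tells all that it offers.
- The arm moves only by the tool arm_command, never from a script. Its argument "increments" is a list of rows, each an object of numbers: "dx", "dy", "dz": the shift along the tool's x, y, z in mm; "wx", "wy", "wz": the turn, a rotation vector about the tool's x, y, z in rad; "jaw": the opening, from 0 (shut) to 1 (fully open). A call has 1 to 10 rows; each row is the pose to reach, as a shift and turn from the pose commanded when the call began, along the tool's axes at that moment; what a row does not reach only later rows make up. A row lasts 1/12 s, in which the tool goes at most 41.7 mm and 7.16 degrees, less where a joint would pass 70% of its speed; a pose out of reach is approached as far as the arm can. A call with a gripper value outside its range is refused whole. The fingers move at their own pace and stop on an object; "force" is the grip in N (left out, the last holds). Time passes only in rows, so rows that repeat a pose let the fingers close. It gives the time, the measured TCP pose, the force and the opening at its end, in the units of the state.
- ctrl.read_state(): the state, without advancing time (a new reading comes with each control period).
- ctrl.read_camera(name): name is "scene" or "top" or "wrist"; returns a dict with "frame" (420x560x3 uint8, red, green, blue), "depth" (420x560 float32, m along the optical axis (not along the pixel's ray), 0 where there is no reading), "mtx" (3x3 intrinsics, pixels), "pose" (4x4, takes a point from camera to world coordinates). Camera axes: x right, y down, z forward; pixel columns grow to the right and rows downward; lengths in m; the calibration is good to about 2 mm. A picture is of the moment at which its call begins.
- ctrl.finish_job(): hands the job in, once; it reports no verdict.
The state is a dict: "clock": time; "q": joint angles; "joint_velocities": joint speeds; "joint_efforts": joint torques, N m; "tool_pos": TCP position; "tool_rot": TCP orientation; "contact_force": force on the tool from outside, world axes, zero at the start; "ft_torque": the same for the moment, N m; "opening": opening from 0.0 (shut) to 1.0 (fully open).
Only numpy, scipy, OpenCV 4.12 (cv2) and the standard library are available. Lean on these libraries where they do the work, as an engineer would, in place of code of your own. Each camera call takes 0.05 s, during which the arm holds its last target. There are 200 camera calls.

TASK

Unlock the pull-out tray: gently pull up the black spring plunger knob until you just feel its soft stop (do not yank against it), twist it clockwise (seen from above) to its turn stop and ease it down so that it rests held up in its notch, and let go. Then slide the tray fully out to the right by its handle, with its jars and tin still standing on it, let go, and leave the other things alone.

Things in the scene. Friction and masses are not known exactly. Their poses are not given: they have to be found in the camera images.
- station: low station fixed to the worktop: wooden base 215 x 250 x 10 mm, with an aluminium bracket at its near side holding the plunger over the tray. Origin: underside, mid-length; x axis points from the plunger across the tray (away from the robot), y along the tray's slide, z up. The tray slides out to -y (the robot's right). The plunger's upright axis is at x = -62 mm, y = 0.
- knob_grip (a point): middle of the grip of the plunger's black fluted knob: upright, round, 30 mm across, 32 mm tall (20 mm below this point, 12 mm above; at rest this point is 116 mm above the worktop). Take it from above. Below it is a dark barrel 36 mm across, its top 3 to 15 mm under the knob: fingertips no more than 18 mm below this point. The barrel's depth differs and sets the lift needed.
- plunger_lift (a joint): height of knob and pin over rest, m; 0 = pin 6 mm deep in the tray's hole. Spring and weight: 6 N at rest, 0.12 N more per mm. A slot stops the knob turning until raised 12 to 24 mm (differs, not told). 1.5 mm higher is a rubber stop, 8 N per mm; load it under 12 N (under 17 N of pull in all). The rest notch is 4 mm deep: parked, the knob is 4 mm below where it came free to turn.
- plunger_twist (a joint): turn of the knob, rad, clockwise seen from above. 0 = in line with its slot (locked); it meets a solid stop at 1.23; the rest notch is at 1.2 (about 1.13 to 1.23 when seated). The turn is easy (under 0.1 N m). Let down anywhere short of the notch it rides on the rim or falls back.
- tray (a joint): how far the tray is out, m: 0 = home (locked by the pin, with about 1 mm of play), 0.10 = fully out at its end stop. It slides with about 2.5 N of friction and stays where it is left; it weighs about 1 kg with its load.
- tray_handle (a point): middle of the tray's handle: a level round steel bar, 12 mm thick and 83 mm long, lying along the station's x axis at the station's -y end, 52 mm above the worktop, with 41 mm free between it and the tray's end wall (whose top is 61 mm above the worktop). The way out is the station's -y direction.
- jar: glass jar of yellow preserve with a grey lid, 71 mm wide, 110 mm tall; loose; origin at its underside, z up. Leave it alone.
- tall_tin: tall food tin with a green and white label, 76 mm wide, 110 mm tall; loose; origin at its underside, z up. Leave it alone.
- lemon: yellow lemon, 78 x 55 x 56 mm; loose; origin at its underside, z up. Leave it alone.
- spice_a: spice jar with a red cap, 45 mm wide, 106 mm tall, stands on the tray; loose; origin at its underside, z up. Must stay standing on the tray.
- spice_b: spice jar with a red cap, 45 mm wide, 106 mm tall, stands on the tray; loose; origin at its underside, z up. Must stay standing on the tray.
- tin: short food tin with a red label, 75 mm wide, 58 mm tall, stands on the tray; loose; origin at its underside, z up. Must stay standing on the tray.

How it is judged:
By the outcome, as a careful person would: the job done as asked, in the order asked, and still so for the second after the job is handed in, with the robot touching nothing.
It also fails if it takes over 58 s, if anything falls off the work surface, if the arm or the gripper's body presses on something with over 40 N, if the wrist force passes 120 N, or if a joint passes its speed limit or range.

## Working session

There is one attempt and no reset: what is moved stays moved. The work goes in short steps, Python scripts to look and compute and a tool call to move; the robot and the scene stay as the last step left them, time stands still between calls to the robot, and variables do not carry over. Pictures are saved under pics/ and viewed, about 8 in all and at most 12, crops included, and the job is handed in when it is done.

Besides the shell and the picture viewer there is one more tool, called after "Call:" by a JSON object that holds its "op" and its "data". arm_command: Moves the arm, as the interface text tells. Its arguments: {"type":"object","properties":{"increments":{"type":"array"},"force":{"type":"number"}},"required":["increments"]}

```bash
mkdir -p pics; cat > h.py <<'E'
import numpy as np, cv2
from plant import ctrl
from scipy.spatial.transform import Rotation as R
def save(c,n,cr=None):
    f=c["frame"]; 
    if cr: f=f[cr[1]:cr[3],cr[0]:cr[2]]; f=cv2.resize(f,None,fx=2,fy=2)
    cv2.imwrite(f"pics/{n}.png",cv2.cvtColor(f,cv2.COLOR_RGB2BGR))
def pts(c):
    h,w=c["depth"].shape; u,v=np.meshgrid(np.arange(w),np.arange(h))
    r=np.stack([u,v,np.ones_like(u)],-1)@np.linalg.inv(c["mtx"]).T
    return (r*c["depth"][...,None])@c["pose"][:3,:3].T+c["pose"][:3,3]
def plane(c,u,v,z):
    d=c["pose"][:3,:3]@np.linalg.inv(c["mtx"])@[u,v,1]; o=c["pose"][:3,3]
    return o+d*(z-o[2])/d[2]
def proj(c,p):
    q=c["mtx"]@(c["pose"][:3,:3].T@(np.array(p)-c["pose"][:3,3])); return q[:2]/q[2]
def st():
    s=ctrl.read_state()
    for k in s: print(k,np.round(s[k],4))
    q=s["tool_rot"]; M=R.from_quat([q[1],q[2],q[3],q[0]]).as_matrix(); print(M.round(3)); return s,M
E
python3 - <<'E'
from h import *
a=ctrl.read_camera("scene");b=ctrl.read_camera("top")
np.savez("c0.npz",s=a,t=b)
save(a,"s0");save(b,"t0")
st(); print(a["pose"].round(3),b["pose"].round(3),a["mtx"])
E
```

```text
clock 0.1
q [-1.3695  0.2074  1.5428  0.      1.3935 -0.1505]
joint_velocities [-0.0005 -0.0026 -0.0054  0.0007  0.0021  0.0008]
joint_efforts [-4.00000e-04 -3.84094e+01 -2.92549e+01 -3.00000e-04  4.80000e-03
 -0.00000e+00]
tool_pos [ 0.198  -0.5391  0.2302]
tool_rot [-7.000e-04  8.199e-01 -5.725e-01 -7.000e-04]
contact_force [0.5279 0.1477 0.3823]
ft_torque [-0.0141 -0.0046 -0.0062]
opening 0.9986
[[ 0.345 -0.939 -0.   ]
 [-0.939 -0.345  0.002]
 [-0.002 -0.    -1.   ]]
[[ 1.    -0.006  0.01   0.555]
 [-0.01  -0.855  0.519 -0.327]
 [ 0.005 -0.519 -0.855  0.817]
 [ 0.     0.     0.     1.   ]] [[ 0.007 -0.998  0.062  0.508]
 [-1.    -0.005  0.029  0.076]
 [-0.029 -0.062 -0.998  0.951]
 [ 0.     0.     0.     1.   ]] [[381.05990142   0.         278.47633012]
 [  0.         381.05990142 206.25263489]
 [  0.           0.           1.        ]]
```

```bash
python3 -c "
import cv2,numpy as np
a=cv2.imread('pics/s0.png');b=cv2.imread('pics/t0.png');print(a.shape,b.shape)"
```

```text
(420, 560, 3) (420, 560, 3)
```

View pics/s0.png

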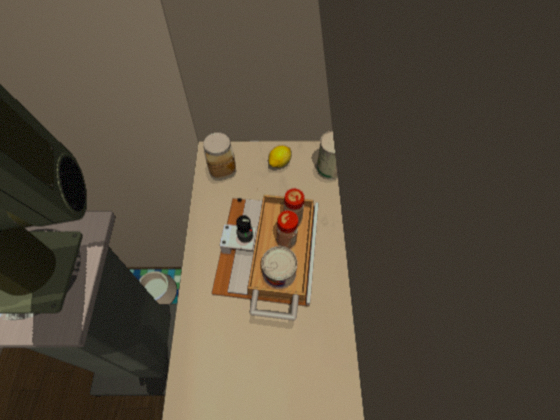

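View pics/t0.png

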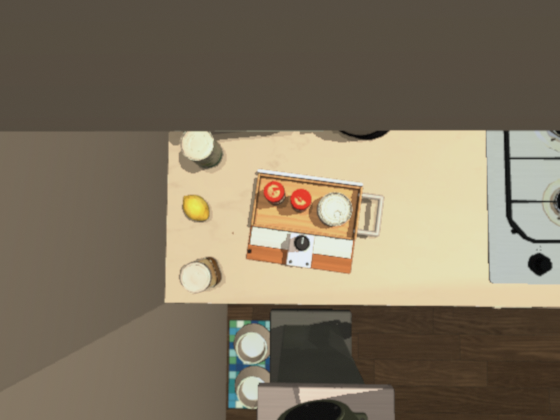

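The scene picture shows the knob near (244,224) and the handle bar near (275,312). In the top picture the knob is at (302,242) and the handle bar near (378,215). I'll measure both from depth.

```bash
python3 - <<'E'
from h import *
d=np.load("c0.npz",allow_pickle=True)
for n,kr,hr in (("s",(225,205,262,248),(240,285,310,325)),("t",(285,225,320,262),(352,185,392,245))):
    c=d[n].item();P=pts(c);f=c["frame"].astype(int)
    m=np.zeros(f.shape[:2],bool);m[kr[1]:kr[3],kr[0]:kr[2]]=1
    k=m&(f.max(-1)<60)&(P[...,2]>.105)&(P[...,2]<.15)
    v,u=np.nonzero(k); q=P[k]
    print(n,"knob",k.sum(),u.mean(),v.mean(),q.mean(0).round(4),np.percentile(q,[2,50,98],axis=0).round(4))
    t=k&(P[...,2]>.122); print(" top",t.sum(),P[t].mean(0).round(4),P[t].min(0).round(4),P[t].max(0).round(4))
    m[:]=0;m[hr[1]:hr[3],hr[0]:hr[2]]=1
    k=m&(P[...,2]>.046)&(P[...,2]<.066); q=P[k]
    print(" handle",k.sum()); rect=cv2.minAreaRect((q[:,:2]*1000).astype(np.float32)); print(rect,cv2.boxPoints(rect).round(1).tolist())
    # lowest y portion bar
    yb=q[q[:,1]<q[:,1].min()+.02]; print(np.percentile(yb,[2,50,98],axis=0).round(4))
    f2=c["frame"]; save(c,"crop_"+n,(200,150,400,290) if n=="t" else (190,170,340,330))
c=d["t"].item();P=pts(c)
for u,v in ((300,128),(300,60),(230,300),(300,300),(300,320),(200,50),(100,250),(430,128),(330,120),(300,262),(258,255),(350,262),(262,180),(358,185)): print(u,v,P[v,u].round(3))
E
```

```text
s knob 163 242.88957055214723 224.01226993865032 [0.4892 0.0518 0.1225] [[0.4772 0.0432 0.1062]
 [0.4889 0.0496 0.1258]
 [0.502  0.0685 0.1298]]
 top 111 [0.4886 0.0545 0.1268] [0.477  0.0423 0.122 ] [0.5022 0.0689 0.131 ]
 handle 750
((552.0242919921875, -94.50365447998047), (58.12099838256836, 118.60128021240234), 81.16606903076172) [[489.0, -114.0999984741211], [606.2000122070312, -132.3000030517578], [615.0999755859375, -74.9000015258789], [497.8999938964844, -56.70000076293945]]
[[ 0.5066 -0.1262  0.0511]
 [ 0.5546 -0.1169  0.0562]
 [ 0.5964 -0.1081  0.0591]]
t knob 29 297.82758620689657 243.6206896551724 [0.4871 0.0671 0.1278] [[0.4761 0.0523 0.119 ]
 [0.4862 0.0688 0.1286]
 [0.5009 0.0729 0.132 ]]
 top 28 [0.4871 0.0669 0.1283] [0.476  0.0522 0.1244] [0.5009 0.0729 0.1321]
 handle 575
((557.6592407226562, -92.02348327636719), (120.95702362060547, 67.33575439453125), 1.0197170972824097) [[496.6000061035156, -59.400001525878906], [497.79998779296875, -126.80000305175781], [618.7000122070312, -124.5999984741211], [617.5, -57.29999923706055]]
[[ 0.5059 -0.1248  0.054 ]
 [ 0.5531 -0.1151  0.0587]
 [ 0.5958 -0.1066  0.0621]]
300 128 [0.596 0.071 0.625]
300 60 [0.596 0.073 0.755]
230 300 [ 0.349  0.227 -0.   ]
300 300 [0.351 0.06  0.003]
300 320 [ 0.129  0.046 -0.814]
200 50 [0.596 0.121 0.767]
100 250 [0.48  0.386 0.323]
430 128 [ 0.595 -0.036  0.626]
330 120 [0.596 0.048 0.647]
300 262 [0.444 0.061 0.05 ]
258 255 [0.457 0.16  0.011]
350 262 [ 0.442 -0.057  0.009]
262 180 [0.634 0.151 0.022]
358 185 [ 0.622 -0.073  0.031]
```

View pics/crop_t.png

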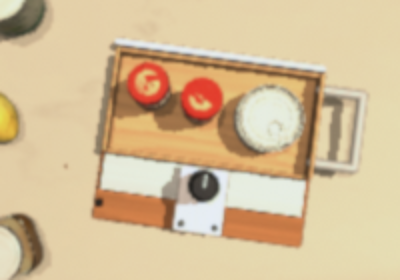

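The top crop shows the knob at crop (204,185), which is full-image (302,242.5). The handle's outer bar runs from crop (366,92) to (356,172). The station is turned a few degrees clockwise.

```bash
cat >> h.py <<'E'
def go(p,theta=None):
    """rows' numbers: shift in tool axes (mm) and wz to reach TCP p, tool-x heading theta"""
    s=ctrl.read_state();q=s["tool_rot"];M=R.from_quat([q[1],q[2],q[3],q[0]]).as_matrix()
    d=M.T@(np.array(p)-s["tool_pos"])*1000; th=np.arctan2(M[1,0],M[0,0])
    print("d",d.round(1),"theta",th.round(3),"wz",None if theta is None else round(th-theta,3),"tilt",M[:,2].round(4),"t",s["clock"])
E
python3 - <<'E'
from h import *
d=np.load("c0.npz",allow_pickle=True);c=d["t"].item()
print("knob",plane(c,302,242.5,.127))
for u,v in ((246.5,258.5),(351,273)): print("base",plane(c,u,v,.01))
for u,v in ((383,196),(378,236)): print("bar",plane(c,u,v,.055))
go([.489,.057,.235],-.3)
E
```

```text
knob [0.48948532 0.05842765 0.127     ]
base [0.44807542 0.1874234  0.01      ]
base [ 0.41625314 -0.05935975  0.01      ]
bar [ 0.59393402 -0.12559614  0.055     ]
bar [ 0.50366508 -0.11361468  0.055     ]
d [-459.3 -478.6   -3.7] theta -1.219 wz -0.919 tilt [-4.e-04  2.e-03 -1.e+00] t 0.1
```

Call:
{"op": "arm_command", "data": {"increments": [{"dx":-40,"dy":-40,"dz":-4,"wz":-0.1,"jaw":0.65},{"dx":-459,"dy":-478,"dz":-4,"wz":-0.92},{"dx":-459,"dy":-478,"dz":-4,"wz":-0.92},{"dx":-459,"dy":-478,"dz":-4,"wz":-0.92},{"dx":-459,"dy":-478,"dz":-4,"wz":-0.92},{"dx":-459,"dy":-478,"dz":-4,"wz":-0.92},{"dx":-459,"dy":-478,"dz":-4,"wz":-0.92},{"dx":-459,"dy":-478,"dz":-4,"wz":-0.92},{"dx":-459,"dy":-478,"dz":-4,"wz":-0.92},{"dx":-459,"dy":-478,"dz":-4,"wz":-0.92}]}}

```text
schema error: expected keys dx, dy, dz, wx, wy, wz, jaw
```

```bash
python3 - <<'E'
from h import *
go([.489,.057,.235],-.3)
E
```

```text
d [-459.3 -478.6   -3.7] theta -1.219 wz -0.919 tilt [-4.e-04  2.e-03 -1.e+00] t 0.1
```

Call:
{"op": "arm_command", "data": {"increments": [{"dx":-40,"dy":-40,"dz":-4,"wx":0,"wy":0,"wz":-0.1,"jaw":0.65},{"dx":-459,"dy":-478,"dz":-4,"wx":0,"wy":0,"wz":-0.92,"jaw":0.65},{"dx":-459,"dy":-478,"dz":-4,"wx":0,"wy":0,"wz":-0.92,"jaw":0.65},{"dx":-459,"dy":-478,"dz":-4,"wx":0,"wy":0,"wz":-0.92,"jaw":0.65},{"dx":-459,"dy":-478,"dz":-4,"wx":0,"wy":0,"wz":-0.92,"jaw":0.65},{"dx":-459,"dy":-478,"dz":-4,"wx":0,"wy":0,"wz":-0.92,"jaw":0.65},{"dx":-459,"dy":-478,"dz":-4,"wx":0,"wy":0,"wz":-0.92,"jaw":0.65},{"dx":-459,"dy":-478,"dz":-4,"wx":0,"wy":0,"wz":-0.92,"jaw":0.65},{"dx":-459,"dy":-478,"dz":-4,"wx":0,"wy":0,"wz":-0.92,"jaw":0.65},{"dx":-459,"dy":-478,"dz":-4,"wx":0,"wy":0,"wz":-0.92,"jaw":0.65}]}}

```text
clock: 0.93
tool_pos: [0.3806, -0.1632, 0.2347]
tool_rot: [-0.0, 0.989, -0.149, 0.0]
contact_force: [1.1, -0.9, -0.7]
opening: 0.654
```

```bash
python3 - <<'E'
from h import *
go([.489,.057,.235],-.3)
E
```

```text
d [  38.7 -242.4   -0.3] theta -0.299 wz 0.001 tilt [ 0.  0. -1.] t 0.9333
```

Call:
{"op": "arm_command", "data": {"increments": [{"dx":39,"dy":-242,"dz":0,"wx":0,"wy":0,"wz":0,"jaw":0.65},{"dx":39,"dy":-242,"dz":0,"wx":0,"wy":0,"wz":0,"jaw":0.65},{"dx":39,"dy":-242,"dz":0,"wx":0,"wy":0,"wz":0,"jaw":0.65},{"dx":39,"dy":-242,"dz":0,"wx":0,"wy":0,"wz":0,"jaw":0.65},{"dx":39,"dy":-242,"dz":0,"wx":0,"wy":0,"wz":0,"jaw":0.65},{"dx":39,"dy":-242,"dz":0,"wx":0,"wy":0,"wz":0,"jaw":0.65},{"dx":39,"dy":-242,"dz":0,"wx":0,"wy":0,"wz":0,"jaw":0.65},{"dx":39,"dy":-242,"dz":0,"wx":0,"wy":0,"wz":0,"jaw":0.65},{"dx":39,"dy":-242,"dz":0,"wx":0,"wy":0,"wz":0,"jaw":0.65},{"dx":39,"dy":-242,"dz":0,"wx":0,"wy":0,"wz":0,"jaw":0.65}]}}

```text
clock: 1.77
tool_pos: [0.4884, 0.0536, 0.2345]
tool_rot: [0.0, 0.989, -0.15, -0.0]
contact_force: [0.5, -0.4, 0.3]
opening: 0.65
```

```bash
python3 - <<'E'
from h import *
c=ctrl.read_camera("wrist"); np.savez("w1.npz",c=c); save(c,"w1")
st(); go([.489,.057,.235],-.3); print(c["pose"].round(3)); print(proj(c,[.489,.057,.128]))
P=pts(c);f=c["frame"].astype(int)
k=(P[...,2]>.105)&(P[...,2]<.14)&(np.hypot(P[...,0]-.489,P[...,1]-.057)<.03)&(f.max(-1)<90)
q=P[k]; print(k.sum(),np.percentile(q,[2,50,98],axis=0).round(4))
print(cv2.minEnclosingCircle((q[:,:2]*1000).astype(np.float32)))
print(cv2.minEnclosingCircle((q[q[:,2]>.122][:,:2]*1000).astype(np.float32)))
E
```

```text
clock 1.8167
q [-6.7400e-02  2.4600e-02  1.7365e+00 -3.0000e-04  1.3811e+00  2.3360e-01]
joint_velocities [-0.0062 -0.0037 -0.0022 -0.0003 -0.0011  0.0034]
joint_efforts [ 3.81900e-01 -3.00031e+01 -2.90567e+01  2.17000e-02  2.20000e-03
 -2.60000e-03]
tool_pos [0.4885 0.0533 0.2346]
tool_rot [ 2.000e-04  9.887e-01 -1.499e-01 -3.000e-04]
contact_force [-0.0851 -0.1786 -0.132 ]
ft_torque [ 0.0308 -0.0184  0.0259]
opening 0.6472
[[ 0.955 -0.296 -0.001]
 [-0.296 -0.955 -0.   ]
 [-0.001  0.    -1.   ]]
d [-0.6 -3.7 -0.4] theta -0.301 wz -0.001 tilt [-7.e-04 -2.e-04 -1.e+00] t 1.8167
[[ 0.956 -0.28  -0.091  0.512]
 [-0.295 -0.91  -0.293  0.129]
 [-0.001  0.307 -0.952  0.377]
 [ 0.     0.     0.     1.   ]]
[283.95809434 209.83645963]
1356 [[0.4763 0.0478 0.1082]
 [0.4889 0.0632 0.128 ]
 [0.5027 0.0733 0.1296]]
((489.06500244140625, 59.72761154174805), 15.110564231872559)
((488.95587158203125, 59.519134521484375), 14.902080535888672)
```

View pics/w1.png

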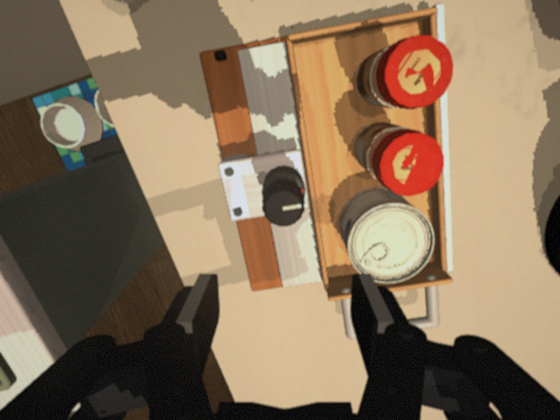

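The wrist picture shows the knob top at about (285,205) with its white mark near (292,208). Both fingers straddle clear space, and depth puts the knob centre near (0.489, 0.059). Next I correct the position and descend.

Call:
{"op": "arm_command", "data": {"increments": [{"dx":-1.2,"dy":-5.6,"dz":20,"wx":0,"wy":0,"wz":0,"jaw":0.65},{"dx":-1.2,"dy":-5.6,"dz":45,"wx":0,"wy":0,"wz":0,"jaw":0.65},{"dx":-1.2,"dy":-5.6,"dz":70,"wx":0,"wy":0,"wz":0,"jaw":0.65},{"dx":-1.2,"dy":-5.6,"dz":90,"wx":0,"wy":0,"wz":0,"jaw":0.65},{"dx":-1.2,"dy":-5.6,"dz":105,"wx":0,"wy":0,"wz":0,"jaw":0.65},{"dx":-1.2,"dy":-5.6,"dz":115,"wx":0,"wy":0,"wz":0,"jaw":0.65},{"dx":-1.2,"dy":-5.6,"dz":124,"wx":0,"wy":0,"wz":0,"jaw":0.65},{"dx":-1.2,"dy":-5.6,"dz":130,"wx":0,"wy":0,"wz":0,"jaw":0.65},{"dx":-1.2,"dy":-5.6,"dz":134,"wx":0,"wy":0,"wz":0,"jaw":0.65},{"dx":-1.2,"dy":-5.6,"dz":134,"wx":0,"wy":0,"wz":0,"jaw":0.65}]}}

```text
clock: 2.65
tool_pos: [0.4894, 0.06, 0.1006]
tool_rot: [0.0, 0.989, -0.149, -0.0]
contact_force: [-0.1, 0.4, -0.6]
opening: 0.648
```

```bash
python3 - <<'E'
from h import *
go([.489,.059,.100],-.3)
c=ctrl.read_camera("wrist"); save(c,"w2"); print(np.round(ctrl.read_state()["contact_force"],1),ctrl.read_state()["tool_pos"])
E
```

```text
d [-0.1  1.   0.6] theta -0.299 wz 0.001 tilt [-4.e-04  0.e+00 -1.e+00] t 2.65
[ 0.1 -0.4 -0.1] [0.48982864 0.06007933 0.10113489]
```

View pics/w2.png

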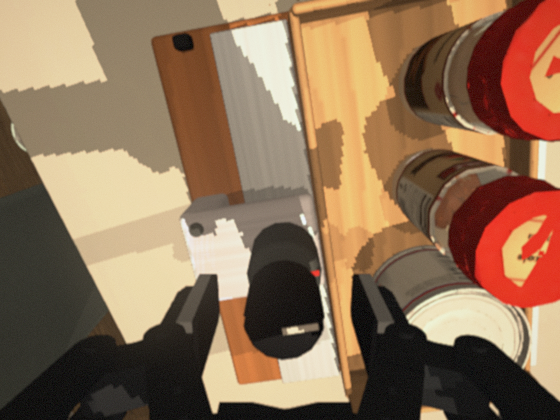

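The knob sits centred between the fingers (finger gap about 215–355, knob centre about 285). I close with 40 N.

Call:
{"op": "arm_command", "data": {"increments": [{"dx":0,"dy":0.5,"dz":1,"wx":0,"wy":0,"wz":0,"jaw":0.5},{"dx":0,"dy":0.5,"dz":1,"wx":0,"wy":0,"wz":0,"jaw":0.42},{"dx":0,"dy":0.5,"dz":1,"wx":0,"wy":0,"wz":0,"jaw":0.36},{"dx":0,"dy":0.5,"dz":1,"wx":0,"wy":0,"wz":0,"jaw":0.2},{"dx":0,"dy":0.5,"dz":1,"wx":0,"wy":0,"wz":0,"jaw":0.2},{"dx":0,"dy":0.5,"dz":1,"wx":0,"wy":0,"wz":0,"jaw":0.2},{"dx":0,"dy":0.5,"dz":1,"wx":0,"wy":0,"wz":0,"jaw":0.2}], "force": 40}}

```text
clock: 3.28
tool_pos: [0.4895, 0.0599, 0.1006]
tool_rot: [-0.0, 0.989, -0.149, 0.0]
contact_force: [-2.4, 0.9, 6.0]
opening: 0.333
```

```bash
python3 - <<'E'
from h import *
s,M=st()
E
```

```text
clock 3.2833
q [-5.4100e-02  1.8780e-01  1.8604e+00  2.0000e-04  1.0932e+00  2.4470e-01]
joint_velocities [ 0.0005 -0.0006 -0.0011 -0.0004  0.0008  0.0002]
joint_efforts [-4.55100e-01 -3.06230e+01 -2.40209e+01 -1.30800e-01 -8.62900e-01
 -1.04000e-02]
tool_pos [0.4895 0.0599 0.1006]
tool_rot [-1.000e-04  9.889e-01 -1.489e-01  1.000e-04]
contact_force [-2.3741  0.9218  6.0138]
ft_torque [ 0.0761  0.4613 -0.0467]
opening 0.3325
[[ 0.956 -0.294  0.   ]
 [-0.294 -0.956  0.   ]
 [ 0.    -0.    -1.   ]]
```

Call:
{"op": "arm_command", "data": {"increments": [{"dx":0,"dy":0,"dz":-1,"wx":0,"wy":0,"wz":0,"jaw":0.2},{"dx":0,"dy":0,"dz":-2,"wx":0,"wy":0,"wz":0,"jaw":0.2},{"dx":0,"dy":0,"dz":-3,"wx":0,"wy":0,"wz":0,"jaw":0.2},{"dx":0,"dy":0,"dz":-4,"wx":0,"wy":0,"wz":0,"jaw":0.2},{"dx":0,"dy":0,"dz":-5,"wx":0,"wy":0,"wz":0,"jaw":0.2},{"dx":0,"dy":0,"dz":-6,"wx":0,"wy":0,"wz":0,"jaw":0.2},{"dx":0,"dy":0,"dz":-7,"wx":0,"wy":0,"wz":0,"jaw":0.2},{"dx":0,"dy":0,"dz":-8,"wx":0,"wy":0,"wz":0,"jaw":0.2},{"dx":0,"dy":0,"dz":-9,"wx":0,"wy":0,"wz":0,"jaw":0.2},{"dx":0,"dy":0,"dz":-9,"wx":0,"wy":0,"wz":0,"jaw":0.2}]}}

```text
clock: 4.12
tool_pos: [0.4892, 0.0598, 0.1089]
tool_rot: [-0.0, 0.989, -0.149, -0.0]
contact_force: [0.8, 1.7, -6.1]
opening: 0.333
```

```bash
python3 - <<'E'
from h import *
s=ctrl.read_state();print(s["contact_force"],s["ft_torque"],s["tool_pos"],s["opening"])
E
```

```text
[ 0.84095124  1.68636146 -6.1230431 ] [ 0.18995476 -0.31307348  0.03616007] [0.48917538 0.0597998  0.1089058 ] 0.33288100213183985
```

Call:
{"op": "arm_command", "data": {"increments": [{"dx":0,"dy":0,"dz":-1,"wx":0,"wy":0,"wz":0,"jaw":0.2},{"dx":0,"dy":0,"dz":-2,"wx":0,"wy":0,"wz":0,"jaw":0.2},{"dx":0,"dy":0,"dz":-3,"wx":0,"wy":0,"wz":0,"jaw":0.2},{"dx":0,"dy":0,"dz":-4,"wx":0,"wy":0,"wz":0,"jaw":0.2},{"dx":0,"dy":0,"dz":-4,"wx":0,"wy":0,"wz":0,"jaw":0.2},{"dx":0,"dy":0,"dz":-4,"wx":0,"wy":0,"wz":0,"jaw":0.2}]}}

```text
clock: 4.62
tool_pos: [0.4892, 0.0598, 0.1128]
tool_rot: [-0.0, 0.989, -0.149, -0.0]
contact_force: [0.2, 2.4, -6.5]
opening: 0.338
```

Call:
{"op": "arm_command", "data": {"increments": [{"dx":0,"dy":0,"dz":-0.5,"wx":0,"wy":0,"wz":0,"jaw":0.2},{"dx":0,"dy":0,"dz":-1,"wx":0,"wy":0,"wz":0,"jaw":0.2},{"dx":0,"dy":0,"dz":-1,"wx":0,"wy":0,"wz":0,"jaw":0.2}]}}

```text
clock: 4.87
tool_pos: [0.4892, 0.0598, 0.1138]
tool_rot: [-0.0, 0.989, -0.149, -0.0]
contact_force: [1.0, 1.9, -6.6]
opening: 0.334
```

Call:
{"op": "arm_command", "data": {"increments": [{"dx":0,"dy":0,"dz":-0.5,"wx":0,"wy":0,"wz":0,"jaw":0.2},{"dx":0,"dy":0,"dz":-1,"wx":0,"wy":0,"wz":0,"jaw":0.2},{"dx":0,"dy":0,"dz":-1,"wx":0,"wy":0,"wz":0,"jaw":0.2}]}}

```text
clock: 5.12
tool_pos: [0.4892, 0.0598, 0.1149]
tool_rot: [-0.0, 0.989, -0.149, -0.0]
contact_force: [0.1, 0.6, -7.9]
opening: 0.335
```

Call:
{"op": "arm_command", "data": {"increments": [{"dx":0,"dy":0,"dz":-0.5,"wx":0,"wy":0,"wz":0,"jaw":0.2},{"dx":0,"dy":0,"dz":-0.5,"wx":0,"wy":0,"wz":0,"jaw":0.2}]}}

```text
clock: 5.28
tool_pos: [0.4892, 0.0598, 0.1154]
tool_rot: [-0.0, 0.989, -0.149, -0.0]
contact_force: [0.1, 1.3, -7.6]
opening: 0.328
```

Call:
{"op": "arm_command", "data": {"increments": [{"dx":0,"dy":0,"dz":-0.5,"wx":0,"wy":0,"wz":0,"jaw":0.2},{"dx":0,"dy":0,"dz":-1,"wx":0,"wy":0,"wz":0,"jaw":0.2},{"dx":0,"dy":0,"dz":-1,"wx":0,"wy":0,"wz":0,"jaw":0.2}]}}

```text
clock: 5.53
tool_pos: [0.4892, 0.0598, 0.1164]
tool_rot: [-0.0, 0.989, -0.149, -0.0]
contact_force: [0.6, 1.9, -7.6]
opening: 0.332
```

Call:
{"op": "arm_command", "data": {"increments": [{"dx":0,"dy":0,"dz":-0.5,"wx":0,"wy":0,"wz":0,"jaw":0.2},{"dx":0,"dy":0,"dz":-1,"wx":0,"wy":0,"wz":0,"jaw":0.2},{"dx":0,"dy":0,"dz":-1,"wx":0,"wy":0,"wz":0,"jaw":0.2}]}}

```text
clock: 5.78
tool_pos: [0.4893, 0.0598, 0.1174]
tool_rot: [-0.0, 0.989, -0.149, -0.0]
contact_force: [0.1, 2.3, -8.1]
opening: 0.337
```

Call:
{"op": "arm_command", "data": {"increments": [{"dx":0,"dy":0,"dz":-0.5,"wx":0,"wy":0,"wz":0,"jaw":0.2},{"dx":0,"dy":0,"dz":-1,"wx":0,"wy":0,"wz":0,"jaw":0.2},{"dx":0,"dy":0,"dz":-1,"wx":0,"wy":0,"wz":0,"jaw":0.2}]}}

```text
clock: 6.03
tool_pos: [0.4892, 0.0598, 0.1184]
tool_rot: [-0.0, 0.989, -0.149, -0.0]
contact_force: [-0.3, 1.4, -7.7]
opening: 0.332
```

Call:
{"op": "arm_command", "data": {"increments": [{"dx":0,"dy":0,"dz":-0.5,"wx":0,"wy":0,"wz":0,"jaw":0.2},{"dx":0,"dy":0,"dz":-1,"wx":0,"wy":0,"wz":0,"jaw":0.2},{"dx":0,"dy":0,"dz":-1,"wx":0,"wy":0,"wz":0,"jaw":0.2}]}}

```text
clock: 6.28
tool_pos: [0.4893, 0.0598, 0.1194]
tool_rot: [-0.0, 0.989, -0.149, -0.0]
contact_force: [-0.5, 0.8, -8.8]
opening: 0.335
```

Call:
{"op": "arm_command", "data": {"increments": [{"dx":0,"dy":0,"dz":-0.4,"wx":0,"wy":0,"wz":0,"jaw":0.2},{"dx":0,"dy":0,"dz":-0.8,"wx":0,"wy":0,"wz":0,"jaw":0.2},{"dx":0,"dy":0,"dz":-0.8,"wx":0,"wy":0,"wz":0,"jaw":0.2}]}}

```text
clock: 6.53
tool_pos: [0.4892, 0.0598, 0.1199]
tool_rot: [0.0, 0.989, -0.149, -0.0]
contact_force: [-0.0, 1.4, -10.2]
opening: 0.333
```

Call:
{"op": "arm_command", "data": {"increments": [{"dx":0,"dy":0,"dz":-0.2,"wx":0,"wy":0,"wz":0,"jaw":0.2},{"dx":0,"dy":0,"dz":-0.2,"wx":0,"wy":0,"wz":0,"jaw":0.2}]}}

```text
clock: 6.7
tool_pos: [0.4892, 0.0597, 0.12]
tool_rot: [0.0, 0.989, -0.149, -0.0]
contact_force: [0.8, 2.1, -11.1]
opening: 0.336
```

The soft stop shows up at TCP z of about 0.1197, where the force left its trend and reached 11 N of pull. I ease down about 0.8 mm and twist.

Call:
{"op": "arm_command", "data": {"increments": [{"dx":0,"dy":0,"dz":0.9,"wx":0,"wy":0,"wz":0,"jaw":0.2},{"dx":0,"dy":0,"dz":0.9,"wx":0,"wy":0,"wz":0,"jaw":0.2},{"dx":0,"dy":0,"dz":0.9,"wx":0,"wy":0,"wz":0.05,"jaw":0.2},{"dx":0,"dy":0,"dz":0.9,"wx":0,"wy":0,"wz":0.1,"jaw":0.2},{"dx":0,"dy":0,"dz":0.9,"wx":0,"wy":0,"wz":0.15,"jaw":0.2},{"dx":0,"dy":0,"dz":0.9,"wx":0,"wy":0,"wz":0.15,"jaw":0.2}]}}

```text
clock: 7.2
tool_pos: [0.4895, 0.0597, 0.1196]
tool_rot: [0.0, 0.975, -0.223, 0.0]
contact_force: [0.2, 0.6, -8.2]
opening: 0.328
```

```bash
python3 - <<'E'
from h import *
s=ctrl.read_state();print(s["contact_force"],s["ft_torque"],s["tool_pos"],s["opening"]);go([.4892,.0597,.1192],-.3)
E
```

```text
[ 0.21507303  0.58190511 -8.18228093] [ 0.21513406 -0.04201257 -0.02767306] [0.48945281 0.05966497 0.11964188] 0.32807260399957333
d [-0.2  0.1  0.4] theta -0.45 wz -0.15 tilt [ 1.e-04 -2.e-04 -1.e+00] t 7.2
```

Call:
{"op": "arm_command", "data": {"increments": [{"dx":0,"dy":0,"dz":0.3,"wx":0,"wy":0,"wz":0.1,"jaw":0.2},{"dx":0,"dy":0,"dz":0.3,"wx":0,"wy":0,"wz":0.2,"jaw":0.2},{"dx":0,"dy":0,"dz":0.3,"wx":0,"wy":0,"wz":0.3,"jaw":0.2},{"dx":0,"dy":0,"dz":0.3,"wx":0,"wy":0,"wz":0.4,"jaw":0.2},{"dx":0,"dy":0,"dz":0.3,"wx":0,"wy":0,"wz":0.5,"jaw":0.2},{"dx":0,"dy":0,"dz":0.3,"wx":0,"wy":0,"wz":0.6,"jaw":0.2},{"dx":0,"dy":0,"dz":0.3,"wx":0,"wy":0,"wz":0.7,"jaw":0.2},{"dx":0,"dy":0,"dz":0.3,"wx":0,"wy":0,"wz":0.8,"jaw":0.2},{"dx":0,"dy":0,"dz":0.3,"wx":0,"wy":0,"wz":0.9,"jaw":0.2},{"dx":0,"dy":0,"dz":0.3,"wx":0,"wy":0,"wz":0.97,"jaw":0.2}]}}

```text
clock: 8.03
tool_pos: [0.4904, 0.0584, 0.1197]
tool_rot: [0.0, 0.758, -0.652, 0.002]
contact_force: [1.2, -2.3, -9.2]
opening: 0.333
```

```bash
python3 - <<'E'
from h import *
s=ctrl.read_state();print(s["contact_force"],s["ft_torque"],s["tool_pos"],s["opening"],s["q"]);go([.4892,.0597,.1192],-1.51)
E
```

```text
[ 1.2156752  -2.26858019 -9.24371441] [-0.47675254 -0.32022386  0.00880281] [0.49040526 0.05844565 0.11972472] 0.333492122864402 [-0.05515012  0.15999067  1.846515   -0.00283412  1.13273143  1.36769899]
d [-1.4  1.   0.5] theta -1.422 wz 0.088 tilt [ 0.0022 -0.0027 -1.    ] t 8.0333
```

Call:
{"op": "arm_command", "data": {"increments": [{"dx":0,"dy":0,"dz":0.3,"wx":0,"wy":0,"wz":0.03,"jaw":0.2},{"dx":0,"dy":0,"dz":0.3,"wx":0,"wy":0,"wz":0.06,"jaw":0.2},{"dx":0,"dy":0,"dz":0.3,"wx":0,"wy":0,"wz":0.09,"jaw":0.2},{"dx":0,"dy":0,"dz":0.3,"wx":0,"wy":0,"wz":0.09,"jaw":0.2}]}}

```text
clock: 8.37
tool_pos: [0.4904, 0.0584, 0.1195]
tool_rot: [0.0, 0.729, -0.685, 0.002]
contact_force: [1.3, -3.7, -8.6]
opening: 0.337
```

```bash
python3 - <<'E'
from h import *
s=ctrl.read_state();print(s["contact_force"],s["ft_torque"],s["tool_pos"],s["opening"]);go([.4892,.0597,.1192],-1.53)
E
```

```text
[ 1.3395364  -3.68374444 -8.59963645] [-0.71323899 -0.23949247 -0.00455636] [0.49039278 0.05838784 0.11952163] 0.3366213170646589
d [-1.4  1.1  0.3] theta -1.508 wz 0.022 tilt [ 0.0021 -0.0028 -1.    ] t 8.3667
```

Call:
{"op": "arm_command", "data": {"increments": [{"dx":0,"dy":0,"dz":0,"wx":0,"wy":0,"wz":0.03,"jaw":0.2},{"dx":0,"dy":0,"dz":0,"wx":0,"wy":0,"wz":0.05,"jaw":0.2},{"dx":0,"dy":0,"dz":0,"wx":0,"wy":0,"wz":0.05,"jaw":0.2}]}}

```text
clock: 8.62
tool_pos: [0.4906, 0.0586, 0.1195]
tool_rot: [-0.0, 0.712, -0.702, 0.002]
contact_force: [2.3, -5.7, -8.8]
opening: 0.339
```

```bash
python3 - <<'E'
from h import *
s=ctrl.read_state();print(s["contact_force"],s["ft_torque"],s["tool_pos"],s["opening"]);go([.4892,.0597,.1192],-1.53)
E
```

```text
[ 2.34415607 -5.65362896 -8.75627343] [-0.99243455 -0.4328248   0.25040994] [0.49057554 0.05861037 0.11950889] 0.339373546478197
d [-1.1  1.4  0.3] theta -1.558 wz -0.028 tilt [ 0.0027 -0.0024 -1.    ] t 8.6167
```

The turn stop is felt (0.25 N m at about 1.25 rad). I back off slightly and ease down into the notch.

Call:
{"op": "arm_command", "data": {"increments": [{"dx":0,"dy":0,"dz":0,"wx":0,"wy":0,"wz":-0.04,"jaw":0.2},{"dx":0,"dy":0,"dz":0.7,"wx":0,"wy":0,"wz":-0.04,"jaw":0.2},{"dx":0,"dy":0,"dz":1.4,"wx":0,"wy":0,"wz":-0.04,"jaw":0.2},{"dx":0,"dy":0,"dz":2.1,"wx":0,"wy":0,"wz":-0.04,"jaw":0.2},{"dx":0,"dy":0,"dz":2.8,"wx":0,"wy":0,"wz":-0.04,"jaw":0.2},{"dx":0,"dy":0,"dz":3.5,"wx":0,"wy":0,"wz":-0.04,"jaw":0.2},{"dx":0,"dy":0,"dz":3.5,"wx":0,"wy":0,"wz":-0.04,"jaw":0.2}]}}

```text
clock: 9.2
tool_pos: [0.4906, 0.0587, 0.1159]
tool_rot: [-0.0, 0.725, -0.688, 0.002]
contact_force: [2.8, -5.3, -7.8]
opening: 0.333
```

```bash
python3 - <<'E'
from h import *
s=ctrl.read_state();print(s["contact_force"],s["ft_torque"],s["tool_pos"],s["opening"]);go([.4892,.0597,.1142],-1.53)
E
```

```text
[ 2.84533426 -5.33643879 -7.80923713] [-0.8669683  -0.43172043  0.01588758] [0.49056002 0.05865724 0.11592042] 0.333370185428989
d [-1.1  1.3  1.7] theta -1.518 wz 0.012 tilt [ 0.0025 -0.002  -1.    ] t 9.2
```

Call:
{"op": "arm_command", "data": {"increments": [{"dx":0,"dy":0,"dz":0.5,"wx":0,"wy":0,"wz":0,"jaw":0.2},{"dx":0,"dy":0,"dz":1.0,"wx":0,"wy":0,"wz":0,"jaw":0.2},{"dx":0,"dy":0,"dz":1.5,"wx":0,"wy":0,"wz":0,"jaw":0.2},{"dx":0,"dy":0,"dz":2.0,"wx":0,"wy":0,"wz":0,"jaw":0.2},{"dx":0,"dy":0,"dz":2.0,"wx":0,"wy":0,"wz":0,"jaw":0.2}]}}

```text
clock: 9.62
tool_pos: [0.4906, 0.0587, 0.1142]
tool_rot: [-0.0, 0.725, -0.688, 0.002]
contact_force: [2.4, -4.7, -7.3]
opening: 0.334
```

```bash
python3 - <<'E'
from h import *
s=ctrl.read_state();print(s["contact_force"],s["ft_torque"],s["tool_pos"],s["opening"]);go([.4892,.0597,.1142],-1.53)
E
```

```text
[ 2.44657993 -4.65251502 -7.29505687] [-0.96571281 -0.402738    0.01474344] [0.49063647 0.05866165 0.1142251 ] 0.3335638705147697
d [-1.1  1.4  0. ] theta -1.518 wz 0.012 tilt [ 0.0026 -0.002  -1.    ] t 9.6167
```

Call:
{"op": "arm_command", "data": {"increments": [{"dx":0,"dy":0,"dz":0.4,"wx":0,"wy":0,"wz":0,"jaw":0.2},{"dx":0,"dy":0,"dz":0.8,"wx":0,"wy":0,"wz":0,"jaw":0.2},{"dx":0,"dy":0,"dz":0.8,"wx":0,"wy":0,"wz":0,"jaw":0.2}]}}

```text
clock: 9.87
tool_pos: [0.4908, 0.0587, 0.1141]
tool_rot: [-0.0, 0.725, -0.688, 0.002]
contact_force: [-0.8, -5.3, -1.5]
opening: 0.331
```

The force fell to −1.5 N with z unchanged, so the knob is seated in the notch. I release and rise.

Call:
{"op": "arm_command", "data": {"increments": [{"dx":0,"dy":0,"dz":0.2,"wx":0,"wy":0,"wz":0,"jaw":0.35},{"dx":0,"dy":0,"dz":0.2,"wx":0,"wy":0,"wz":0,"jaw":0.45},{"dx":0,"dy":0,"dz":0.2,"wx":0,"wy":0,"wz":0,"jaw":0.65},{"dx":0,"dy":0,"dz":0.2,"wx":0,"wy":0,"wz":0,"jaw":0.65},{"dx":0,"dy":0,"dz":0.2,"wx":0,"wy":0,"wz":0,"jaw":0.65},{"dx":0,"dy":0,"dz":-10,"wx":0,"wy":0,"wz":0,"jaw":0.65},{"dx":0,"dy":0,"dz":-40,"wx":0,"wy":0,"wz":0,"jaw":0.65},{"dx":0,"dy":0,"dz":-80,"wx":0,"wy":0,"wz":0,"jaw":0.65},{"dx":0,"dy":0,"dz":-115,"wx":0,"wy":0,"wz":0,"jaw":0.65},{"dx":0,"dy":0,"dz":-115,"wx":0,"wy":0,"wz":0,"jaw":0.65}]}}

```text
clock: 10.7
tool_pos: [0.4948, 0.0598, 0.237]
tool_rot: [-0.006, 0.725, -0.688, 0.006]
contact_force: [0.6, 0.2, 1.4]
opening: 0.651
```

```bash
python3 - <<'E'
from h import *
c=ctrl.read_camera("wrist"); np.savez("w3.npz",c=c); save(c,"w3")
P=pts(c);f=c["frame"].astype(int)
k=(P[...,2]>.10)&(P[...,2]<.17)&(np.hypot(P[...,0]-.489,P[...,1]-.059)<.025)&(f.max(-1)<90)
print(k.sum(),np.percentile(P[k][:,2],[50,90,98]).round(4)); print(np.round(ctrl.read_state()["contact_force"],1))
t=ctrl.read_camera("top");P=pts(t);k=(P[...,2]>.10)&(P[...,2]<.17)&(np.hypot(P[...,0]-.489,P[...,1]-.059)<.012); print(np.percentile(P[k][:,2],[50,90]))
go([.489,.059,.225],-1.70)
E
```

```text
1558 [0.1412 0.1424 0.1429]
[-1.1  0.3 -0.8]Traceback (most recent call last):
  File "<stdin>", line 6, in <module>
    return _quantile_unchecked(
        a, q, axis, out, overwrite_input, method, keepdims, weights)
    return _ureduce(a,
                    func=_quantile_ureduce_func,
    ...<5 lines>...
                    overwrite_input=overwrite_input,
                    method=method)
    r = func(a, **kwargs)
    result = _quantile(arr,
                       quantiles=q,
    ...<2 lines>...
                       out=out,
                       weights=wgt)
    slices_having_nans = np.isnan(arr[-1, ...])
                                  ~~~^^^^^^^^^
IndexError: index -1 is out of bounds for axis 0 with size 0
```

View pics/w3.png

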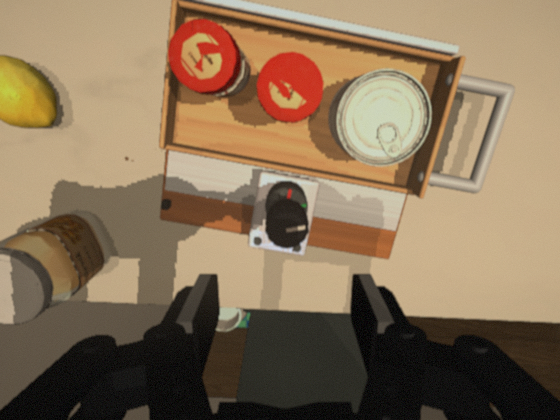

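The wrist picture shows the knob raised at (287,215), its top now at 141 mm against 128 mm at rest, with the mark turned; it stays parked. The handle bar runs from about (505,88) to (475,186).

```bash
python3 - <<'E'
from h import *
c=np.load("w3.npz",allow_pickle=True)["c"].item();P=pts(c)
for p in ((505,90),(503,100),(490,140),(477,180)): print(p,P[p[1],p[0]].round(4),plane(c,*p,.058).round(4))
yaw=-.13;ex=np.array([np.cos(yaw),np.sin(yaw)]);ey=np.array([-np.sin(yaw),np.cos(yaw)])
org=np.array([.489,.059])+.062*ex; print("station",org)
for n,c in (("w",c),("t",ctrl.read_camera("top"))):
    P=pts(c);L=(P[...,:2]-org)@np.c_[ex,ey]
    k=(P[...,2]>.045)&(P[...,2]<.066)&(L[...,1]<-.14)&(L[...,1]>-.21)&(abs(L[...,0])<.12)
    m=k.astype(np.uint8)
    l=L[k];z=P[k][:,2]
    b=l[:,1]<l[:,1].min()+.012
    print(n,k.sum(),"x",np.percentile(l[b,0],[1,99]).round(4),"y",np.percentile(l[b,1],[1,50,99]).round(4),"z",np.percentile(z[b],[5,50,95]).round(4))
    # bar slope over x
    s=[(np.median(l[(abs(l[:,0]-x)<.008)&b,1])).round(4) for x in (-.03,-.015,0,.015,.03)];print(s)
    ym=np.median(l[b,1]);xm=np.mean(np.percentile(l[b,0],[1,99]));print(org+xm*ex+ym*ey)
go([.489,.059,.225],-1.70)
E
```

```text
(505, 90) [ 0.5913 -0.1165  0.0592] [ 0.5914 -0.1172  0.058 ]
(503, 100) [ 0.5835 -0.1173  0.0579] [ 0.5835 -0.1173  0.058 ]
(490, 140) [ 0.5504 -0.1139  0.0573] [ 0.5505 -0.1135  0.058 ]
(477, 180) [ 0.5154 -0.1093  0.0582] [ 0.5154 -0.1094  0.058 ]
station [0.55047684 0.05096268]
w 2250 x [-0.0248  0.0663] y [-0.1702 -0.1632 -0.1591] z [0.0529 0.0575 0.0593]
[np.float64(-0.1633), np.float64(-0.1634), np.float64(-0.163), np.float64(-0.1629), np.float64(-0.1631)]
[ 0.54993384 -0.11351131]
t 273 x [-0.0255  0.0654] y [-0.1716 -0.1651 -0.1603] z [0.0549 0.0589 0.0617]
[np.float64(-0.1653), np.float64(-0.1651), np.float64(-0.1649), np.float64(-0.1655), np.float64(-0.1653)]
[ 0.54888016 -0.11533895]
d [0.9 0.6 3.4] theta -1.519 wz 0.181 tilt [ 1.4e-03  2.0e-04 -1.0e+00] t 10.85
```

```bash
python3 - <<'E'
from h import *
go([.5495,-.1145,.20],-1.70); print(ctrl.read_state()["tool_pos"])
E
```

```text
d [177.3 -50.8  28.5] theta -1.519 wz 0.181 tilt [ 1.4e-03  2.0e-04 -1.0e+00] t 10.85
[0.48950237 0.05990162 0.22840086]
```

Call:
{"op": "arm_command", "data": {"increments": [{"dx":35,"dy":-10,"dz":0,"wx":0,"wy":0,"wz":0.05,"jaw":0.45},{"dx":75,"dy":-21,"dz":0,"wx":0,"wy":0,"wz":0.1,"jaw":0.45},{"dx":115,"dy":-33,"dz":0,"wx":0,"wy":0,"wz":0.15,"jaw":0.45},{"dx":150,"dy":-43,"dz":10,"wx":0,"wy":0,"wz":0.181,"jaw":0.45},{"dx":177,"dy":-51,"dz":28,"wx":0,"wy":0,"wz":0.181,"jaw":0.45},{"dx":177,"dy":-51,"dz":28,"wx":0,"wy":0,"wz":0.181,"jaw":0.45},{"dx":177,"dy":-51,"dz":28,"wx":0,"wy":0,"wz":0.181,"jaw":0.45},{"dx":177,"dy":-51,"dz":28,"wx":0,"wy":0,"wz":0.181,"jaw":0.45}]}}

```text
clock: 11.52
tool_pos: [0.5482, -0.1136, 0.1978]
tool_rot: [-0.001, -0.66, 0.751, 0.002]
contact_force: [-0.3, -0.5, 0.3]
opening: 0.449
```

```bash
python3 - <<'E'
from h import *
c=ctrl.read_camera("wrist"); save(c,"w4"); np.savez("w4.npz",c=c)
go([.5495,-.1145,.034],-1.70); print(ctrl.read_state()["tool_pos"])
P=pts(c)
yaw=-.13;ex=np.array([np.cos(yaw),np.sin(yaw)]);ey=np.array([-np.sin(yaw),np.cos(yaw)]);org=np.array([.5505,.051])
L=(P[...,:2]-org)@np.c_[ex,ey]
k=(P[...,2]>.05)&(P[...,2]<.066)&(L[...,1]<-.14)&(L[...,1]>-.19)&(abs(L[...,0]-.02)<.03);l=L[k];print(k.sum(),np.percentile(l[:,1],[2,50,98]).round(4),np.percentile(P[k][:,2],[50,95]).round(4))
E
```

```text
d [  1.3  -1.4 164.7] theta -1.699 wz 0.001 tilt [-0.002   0.0013 -1.    ] t 11.5667
[ 0.54865415 -0.11322262  0.19869102]
1110 [-0.1714 -0.1655 -0.1599] [0.0575 0.0591]
```

View pics/w4.png

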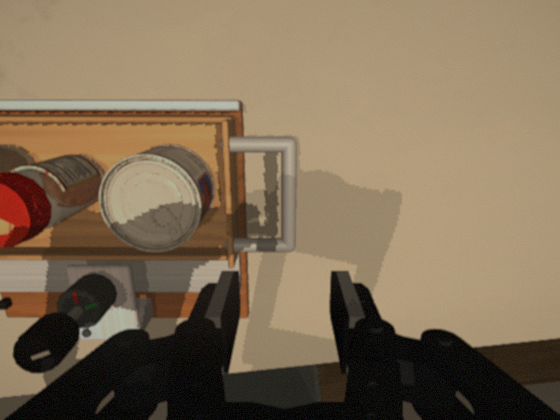

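The bar is centred at about (290,195) and lies between the two finger lines, with the near-side jaw gap clear of the tray wall. I descend and close on it.

Call:
{"op": "arm_command", "data": {"increments": [{"dx":2.5,"dy":0,"dz":35,"wx":0,"wy":0,"wz":0,"jaw":0.45},{"dx":2.5,"dy":0,"dz":70,"wx":0,"wy":0,"wz":0,"jaw":0.45},{"dx":2.5,"dy":0,"dz":100,"wx":0,"wy":0,"wz":0,"jaw":0.45},{"dx":2.5,"dy":0,"dz":125,"wx":0,"wy":0,"wz":0,"jaw":0.45},{"dx":2.5,"dy":0,"dz":145,"wx":0,"wy":0,"wz":0,"jaw":0.45},{"dx":2.5,"dy":0,"dz":158,"wx":0,"wy":0,"wz":0,"jaw":0.45},{"dx":2.5,"dy":0,"dz":164,"wx":0,"wy":0,"wz":0,"jaw":0.45},{"dx":2.5,"dy":0,"dz":164,"wx":0,"wy":0,"wz":0,"jaw":0.45},{"dx":2.5,"dy":0,"dz":164,"wx":0,"wy":0,"wz":0,"jaw":0.45}]}}

```text
clock: 12.32
tool_pos: [0.55, -0.1167, 0.0366]
tool_rot: [0.0, -0.66, 0.751, -0.001]
contact_force: [0.6, 0.6, 0.6]
opening: 0.449
```

```bash
python3 - <<'E'
from h import *
go([.5488,-.1157,.034],-1.70); s=ctrl.read_state();print(s["tool_pos"],s["contact_force"])
E
```

```text
d [-0.8  1.4  2.6] theta -1.699 wz 0.001 tilt [ 1.7e-03 -6.0e-04 -1.0e+00] t 12.3167
[ 0.55003889 -0.11666159  0.03664047] [0.56977991 0.6485807  0.58900579]
```

Call:
{"op": "arm_command", "data": {"increments": [{"dx":-1,"dy":0,"dz":1,"wx":0,"wy":0,"wz":0,"jaw":0.3},{"dx":-1,"dy":0,"dz":1,"wx":0,"wy":0,"wz":0,"jaw":0.2},{"dx":-1,"dy":0,"dz":1,"wx":0,"wy":0,"wz":0,"jaw":0.15},{"dx":-1,"dy":0,"dz":1,"wx":0,"wy":0,"wz":0,"jaw":0.05},{"dx":-1,"dy":0,"dz":1,"wx":0,"wy":0,"wz":0,"jaw":0.05},{"dx":-1,"dy":0,"dz":1,"wx":0,"wy":0,"wz":0,"jaw":0.05},{"dx":-1,"dy":0,"dz":1,"wx":0,"wy":0,"wz":0,"jaw":0.05}], "force": 30}}

```text
clock: 12.9
tool_pos: [0.5502, -0.1167, 0.0358]
tool_rot: [0.0, -0.66, 0.751, -0.001]
contact_force: [-1.3, -1.3, 7.0]
opening: 0.125
```

```bash
python3 - <<'E'
from h import *
s=ctrl.read_state();print(s["tool_pos"],s["contact_force"],s["ft_torque"]);p=s["tool_pos"];go(p+.1*np.array([-.1296,-.9916,0]))
E
```

```text
[ 0.55022376 -0.1166912   0.03581157] [-1.33788123 -1.34798685  7.04235136] [-0.29702112  0.14581016  0.02324032]
d [100.    0.1   0.1] theta -1.7 wz None tilt [ 0.002  -0.0014 -1.    ] t 12.9
```

Call:
{"op": "arm_command", "data": {"increments": [{"dx":0.5,"dy":0,"dz":-0.7,"wx":0,"wy":0,"wz":0,"jaw":0.05},{"dx":1.5,"dy":0,"dz":-0.7,"wx":0,"wy":0,"wz":0,"jaw":0.05},{"dx":3,"dy":0,"dz":-0.7,"wx":0,"wy":0,"wz":0,"jaw":0.05},{"dx":5,"dy":0,"dz":-0.7,"wx":0,"wy":0,"wz":0,"jaw":0.05},{"dx":7.5,"dy":0,"dz":-0.7,"wx":0,"wy":0,"wz":0,"jaw":0.05},{"dx":10,"dy":0,"dz":-0.7,"wx":0,"wy":0,"wz":0,"jaw":0.05},{"dx":12.5,"dy":0,"dz":-0.7,"wx":0,"wy":0,"wz":0,"jaw":0.05},{"dx":14.5,"dy":0,"dz":-0.7,"wx":0,"wy":0,"wz":0,"jaw":0.05},{"dx":15.5,"dy":0,"dz":-0.7,"wx":0,"wy":0,"wz":0,"jaw":0.05},{"dx":16,"dy":0,"dz":-0.7,"wx":0,"wy":0,"wz":0,"jaw":0.05}]}}

```text
clock: 13.73
tool_pos: [0.5481, -0.1324, 0.0358]
tool_rot: [0.001, -0.66, 0.751, -0.001]
contact_force: [3.0, 2.0, 5.4]
opening: 0.126
```

```bash
python3 - <<'E'
from h import *
s=ctrl.read_state();print(s["tool_pos"],s["contact_force"],s["ft_torque"],s["opening"])
E
```

```text
[ 0.54806822 -0.13236975  0.03584902] [2.9951662  2.0425626  5.42722171] [ 0.33291962 -0.48559163 -0.00788115] 0.12566449657642997
```

The tray moves at about 2–3 N. I continue smoothly.

Call:
{"op": "arm_command", "data": {"increments": [{"dx":1,"dy":0,"dz":-0.5,"wx":0,"wy":0,"wz":0,"jaw":0.05},{"dx":3,"dy":0,"dz":-0.5,"wx":0,"wy":0,"wz":0,"jaw":0.05},{"dx":6.5,"dy":0,"dz":-0.5,"wx":0,"wy":0,"wz":0,"jaw":0.05},{"dx":11,"dy":0,"dz":-0.5,"wx":0,"wy":0,"wz":0,"jaw":0.05},{"dx":16,"dy":0,"dz":-0.5,"wx":0,"wy":0,"wz":0,"jaw":0.05},{"dx":21,"dy":0,"dz":-0.5,"wx":0,"wy":0,"wz":0,"jaw":0.05},{"dx":26,"dy":0,"dz":-0.5,"wx":0,"wy":0,"wz":0,"jaw":0.05},{"dx":31,"dy":0,"dz":-0.5,"wx":0,"wy":0,"wz":0,"jaw":0.05},{"dx":36,"dy":0,"dz":-0.5,"wx":0,"wy":0,"wz":0,"jaw":0.05},{"dx":40,"dy":0,"dz":-0.5,"wx":0,"wy":0,"wz":0,"jaw":0.05}]}}

```text
clock: 14.57
tool_pos: [0.5428, -0.172, 0.0359]
tool_rot: [0.001, -0.66, 0.751, -0.001]
contact_force: [5.5, 1.2, 2.5]
opening: 0.131
```

Call:
{"op": "arm_command", "data": {"increments": [{"dx":3.5,"dy":0,"dz":0,"wx":0,"wy":0,"wz":0,"jaw":0.05},{"dx":7.5,"dy":0,"dz":0,"wx":0,"wy":0,"wz":0,"jaw":0.05},{"dx":12,"dy":0,"dz":0,"wx":0,"wy":0,"wz":0,"jaw":0.05},{"dx":16.5,"dy":0,"dz":0,"wx":0,"wy":0,"wz":0,"jaw":0.05},{"dx":21,"dy":0,"dz":0,"wx":0,"wy":0,"wz":0,"jaw":0.05},{"dx":25,"dy":0,"dz":0,"wx":0,"wy":0,"wz":0,"jaw":0.05},{"dx":28.5,"dy":0,"dz":0,"wx":0,"wy":0,"wz":0,"jaw":0.05},{"dx":31.5,"dy":0,"dz":0,"wx":0,"wy":0,"wz":0,"jaw":0.05},{"dx":34,"dy":0,"dz":0,"wx":0,"wy":0,"wz":0,"jaw":0.05},{"dx":36,"dy":0,"dz":0,"wx":0,"wy":0,"wz":0,"jaw":0.05}]}}

```text
clock: 15.4
tool_pos: [0.5381, -0.2075, 0.0359]
tool_rot: [0.001, -0.66, 0.751, -0.001]
contact_force: [4.8, 2.6, 3.3]
opening: 0.125
```

```bash
python3 - <<'E'
from h import *
s=ctrl.read_state();p=s["tool_pos"];print(p,s["contact_force"],s["ft_torque"],s["opening"]);print((p-np.array([.5502,-.1167,.0358]))@[-.1296,-.9916,0])
E
```

```text
[ 0.53808295 -0.20750141  0.03588948] [4.81804779 2.61835089 3.29844044] [ 0.34523752 -0.78987602 -0.04032004] 0.12524341017663543
0.09160905121431195
```

Call:
{"op": "arm_command", "data": {"increments": [{"dx":1,"dy":0,"dz":0,"wx":0,"wy":0,"wz":0,"jaw":0.05},{"dx":2,"dy":0,"dz":0,"wx":0,"wy":0,"wz":0,"jaw":0.05},{"dx":3,"dy":0,"dz":0,"wx":0,"wy":0,"wz":0,"jaw":0.05},{"dx":4,"dy":0,"dz":0,"wx":0,"wy":0,"wz":0,"jaw":0.05},{"dx":5,"dy":0,"dz":0,"wx":0,"wy":0,"wz":0,"jaw":0.05},{"dx":6,"dy":0,"dz":0,"wx":0,"wy":0,"wz":0,"jaw":0.05},{"dx":7,"dy":0,"dz":0,"wx":0,"wy":0,"wz":0,"jaw":0.05},{"dx":8,"dy":0,"dz":0,"wx":0,"wy":0,"wz":0,"jaw":0.05},{"dx":8,"dy":0,"dz":0,"wx":0,"wy":0,"wz":0,"jaw":0.05}]}}

```text
clock: 16.15
tool_pos: [0.537, -0.2154, 0.0359]
tool_rot: [0.0, -0.66, 0.751, -0.001]
contact_force: [4.7, 1.3, 2.7]
opening: 0.126
```

Call:
{"op": "arm_command", "data": {"increments": [{"dx":0.6,"dy":0,"dz":0,"wx":0,"wy":0,"wz":0,"jaw":0.05},{"dx":1.2,"dy":0,"dz":0,"wx":0,"wy":0,"wz":0,"jaw":0.05},{"dx":1.8,"dy":0,"dz":0,"wx":0,"wy":0,"wz":0,"jaw":0.05},{"dx":1.8,"dy":0,"dz":0,"wx":0,"wy":0,"wz":0,"jaw":0.05}]}}

```text
clock: 16.48
tool_pos: [0.5369, -0.2159, 0.0359]
tool_rot: [0.001, -0.66, 0.751, 0.0]
contact_force: [5.7, 5.2, 3.3]
opening: 0.125
```

Call:
{"op": "arm_command", "data": {"increments": [{"dx":1,"dy":0,"dz":0,"wx":0,"wy":0,"wz":0,"jaw":0.05},{"dx":1,"dy":0,"dz":0,"wx":0,"wy":0,"wz":0,"jaw":0.05}]}}

```text
clock: 16.65
tool_pos: [0.5369, -0.2159, 0.0358]
tool_rot: [0.002, -0.66, 0.752, 0.001]
contact_force: [5.6, 6.9, 4.2]
opening: 0.123
```

The end stop is met: travel is 100.1 mm, and the force rises without motion. I relax, release and rise straight up.

Call:
{"op": "arm_command", "data": {"increments": [{"dx":-1.5,"dy":0,"dz":0,"wx":0,"wy":0,"wz":0,"jaw":0.1},{"dx":-1.5,"dy":0,"dz":0,"wx":0,"wy":0,"wz":0,"jaw":0.2},{"dx":-1.5,"dy":0,"dz":0,"wx":0,"wy":0,"wz":0,"jaw":0.35},{"dx":-1.5,"dy":0,"dz":0,"wx":0,"wy":0,"wz":0,"jaw":0.45},{"dx":-1.5,"dy":0,"dz":0,"wx":0,"wy":0,"wz":0,"jaw":0.45},{"dx":-1.5,"dy":0,"dz":-10,"wx":0,"wy":0,"wz":0,"jaw":0.45},{"dx":-1.5,"dy":0,"dz":-35,"wx":0,"wy":0,"wz":0,"jaw":0.45},{"dx":-1.5,"dy":0,"dz":-70,"wx":0,"wy":0,"wz":0,"jaw":0.45},{"dx":-1.5,"dy":0,"dz":-105,"wx":0,"wy":0,"wz":0,"jaw":0.45},{"dx":-1.5,"dy":0,"dz":-140,"wx":0,"wy":0,"wz":0,"jaw":0.45}]}}

```text
clock: 17.48
tool_pos: [0.5355, -0.2163, 0.1775]
tool_rot: [-0.0, -0.66, 0.751, 0.0]
contact_force: [1.0, -0.7, 0.0]
opening: 0.45
```

Call:
{"op": "arm_command", "data": {"increments": [{"dx":30,"dy":0,"dz":-20,"wx":0,"wy":0,"wz":0,"jaw":0.45},{"dx":65,"dy":0,"dz":-30,"wx":0,"wy":0,"wz":0,"jaw":0.45},{"dx":100,"dy":0,"dz":-40,"wx":0,"wy":0,"wz":0,"jaw":0.45},{"dx":125,"dy":0,"dz":-40,"wx":0,"wy":0,"wz":0,"jaw":0.45},{"dx":130,"dy":0,"dz":-40,"wx":0,"wy":0,"wz":0,"jaw":0.45},{"dx":130,"dy":0,"dz":-40,"wx":0,"wy":0,"wz":0,"jaw":0.45}]}}

```text
clock: 17.98
tool_pos: [0.5186, -0.3471, 0.2162]
tool_rot: [-0.0, -0.659, 0.752, -0.0]
contact_force: [0.6, 0.3, -1.0]
opening: 0.451
```

```bash
python3 - <<'E'
from h import *
c=ctrl.read_camera("top"); P=pts(c); save(c,"t1",(160,100,440,310))
s=ctrl.read_camera("scene"); save(s,"s1",(190,130,360,390))
yaw=-.13;ex=np.array([np.cos(yaw),np.sin(yaw)]);ey=np.array([-np.sin(yaw),np.cos(yaw)]);org=np.array([.5505,.051])
for n,c in (("t",c),("s",s)):
    P=pts(c);L=(P[...,:2]-org)@np.c_[ex,ey]
    k=(P[...,2]>.05)&(P[...,2]<.066)&(L[...,1]<-.24)&(L[...,1]>-.30)&(abs(L[...,0]-.02)<.03);print(n,k.sum(),np.percentile(L[k][:,1],[2,50,98]).round(4))
    k=(P[...,2]>.12)&(P[...,2]<.17)&(np.hypot(P[...,0]-.489,P[...,1]-.059)<.02);print(k.sum(),np.percentile(P[k][:,2],[50,95]).round(4) if k.any() else 0)
print(ctrl.read_state()["contact_force"],ctrl.read_state()["tool_pos"],ctrl.read_state()["clock"])
E
```

```text
t 152 [-0.271  -0.2644 -0.2597]
167 [0.1427 0.1452]
s 174 [-0.2716 -0.2659 -0.2603]
207 [0.1393 0.142 ]
[-0.50176525 -0.34646343 -0.2972464 ] [ 0.51902453 -0.34433577  0.21535355] 18.0833
```

View pics/t1.png

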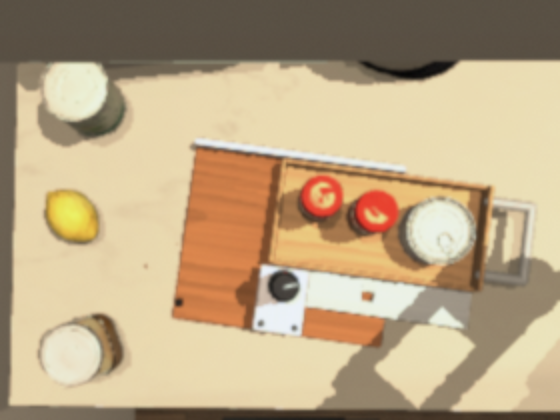

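View pics/s1.png

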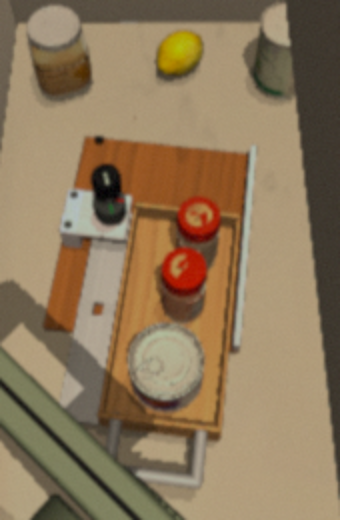

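Both pictures show the tray out, with the handle bar at top-crop (520,240). Both red-capped jars and the tin are standing on it, the knob is raised at (285,285), and the lemon, jar and tall tin are where they were. I hand in.

```bash
python3 -c "
from plant import ctrl; print(ctrl.finish_job())"
```

```text
the job is handed in; nothing more can be done
None
```

The tray is unlocked and fully out, the knob is parked in its notch, and the job was handed in at about 18 s.

**Knob:** I raised it in small steps to the soft stop, felt at about 19 mm of lift; the highest pull I read was 11 N. I eased off, turned it clockwise until the turn stop pushed back with 0.25 N m, then let it down. The pull fell from about 7 N to 1.5 N with no more movement, so it was seated. The knob top measured about 141 mm afterwards, against 128 mm at rest.

**Tray:** I pulled it out by the handle to its end stop. The gripper travelled 100.1 mm, and force rose there with no further movement. I let go and moved the arm clear.

**Last checks:**
- **Handle:** the final pictures put it about 99–100 mm out. The two cameras differ by about 1.5 mm.
- **Knob:** it was still raised, at 139 mm in one view and 143 mm in the other.
- **Objects:** both spice jars and the tin were standing on the tray. The jar, lemon and tall tin looked unmoved by eye; I didn't measure them.
- **Contact:** the wrist force was close to zero.

While gripped, the arm carried small side loads of up to about 6 N. No check failed.

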